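Swap the ink cartridge of the box-date coder

TASK

Swap the ink cartridge of the white date coder: press the spent red cartridge down until its push-push catch lets go, let it pop up and stand free, then put it in the red tub. Take the green cartridge from the rack, push it into the empty slot until the catch holds it down, and let go. Press only as hard as the catch needs (never more than 20 N on a cartridge or the coder), and leave the blue cartridge and the other things on the table where they are.

Things in the scene. Friction and masses are not known exactly. Their poses are not given: they have to be found in the camera images.
- slot (a point): centre of the mouth of the vertical cartridge slot in the coder's flat top, level with the top face, 130 mm above the table; x runs along the slot, y across, z up. The slot is 52.4 mm (x) by 26.4 mm (y), with a 3 mm chamfer round its mouth. A spring carrier with a push-push catch waits inside.
- carrier_rest (a point): where the raised spring carrier stands, 31 mm below the mouth (up to 4 mm lower in some coders), pushing up with 3 N. Pressed to 54 to 63 mm below the mouth (spring 6 to 7 N) the catch trips, 1 to 3 mm before a hard stop; when the push ends it is held 7 mm higher. The depth is hidden and differs between coders: press slowly until the force climbs steeply; 11 to 15 N is sure.
- carrier_held (a point): where a held carrier stands, 51 mm below the mouth in a typical coder (give or take 5 mm). To let it go press 7 to 10 mm further, right to the hard stop (again a steep rise past 7 N; 11 to 15 N, pressed slowly, is sure), then take the push away: carrier and cartridge rise to the rest point.
- coder: white box-date coder standing on the table, fixed; origin on the table directly below the slot centre. Its flat top reaches 90 mm to -x and 130 mm to +x of the slot and 110 mm to either side; a grey panel 12 mm high lies on it from 90 to 126 mm to +x of the slot.
- spent_center (a point): point on the axis of the spent cartridge (RED fin), 48 mm below the top of its fin; at first held down in the slot, its body 5 to 15 mm above the mouth (26 to 32 mm once popped up). White body 50 mm long (x) by 24 mm wide (y); centred on top an upright grip fin 40 mm (x) by 14 mm (y), 28 mm high, leaving 5 mm ledges beside it. 
- spent: the same red cartridge; its origin is the same point. Its foot is worn away by some millimetres (how many is not known), so it is shorter than the 96 mm of a fresh one. About 120 g.
- fresh_center (a point): centre of the fresh cartridge (GREEN fin), 48 mm below the top of its fin and above its underside; it stands upright in one of the two wells of the rack. White body 50 mm long (x) by 24 mm wide (y); centred on top an upright grip fin 40 mm (x) by 14 mm (y), 28 mm high, leaving 5 mm ledges beside it. Either way round fits the slot.
- fresh: the same green cartridge; origin at the centre of its underside, 96 mm high in all; its foot is stepped in by 2 mm on all sides over the lowest 6 mm. About 120 g.
- blue_center (a point): centre of a cartridge with a BLUE fin, the same shape as the green one, in the other well of the rack; to be left there
- rack: grey rack 158 mm (x) by 36 mm (y), fixed, walls 24 mm high, floor 6 mm above the table; two wells side by side along its x axis, centres 84 mm apart, 2 mm of play round a cartridge; origin on the table below its centre
- tub: red open tub for spent cartridges, 170 mm (x) by 150 mm (y), 45 mm high, walls 4 mm, fixed; origin at the centre of its underside
- sticker_roll: white roll of stickers lying flat between coder and rack, 90 mm across, 30 mm high; to be left alone
- sprinkle_jar: small yellow jar with a blue lid between coder and tub, 48 mm across, 55 mm high; to be left alone

How it is judged:
On the way, in this order (a step that is already met when the one before it is completed fails the run):
1. the spent cartridge has popped up and stands free in the slot (z of spent_center in the frame of slot between 0 and 0.018 m and x of spent_center in the frame of slot between -0.005 and 0.005 m and y of spent_center in the frame of slot between -0.005 and 0.005 m and contact force between the fingers and spent below 0.2 N and linear speed of spent below 0.02 m/s), for 0.2 s.
2. the spent cartridge is in the tub (x of spent_center in the frame of tub between -0.075 and 0.075 m and y of spent_center in the frame of tub between -0.065 and 0.065 m and z of spent_center in the frame of tub below 0.06 m), for 0.2 s.
At the end, for the whole second after the job is handed in: Green cartridge held down by the catch, upright (0.08 rad): centre from 11 mm below to 5 mm above the slot mouth, within 4 mm of its centre in x and y. Red one inside the tub: centre within 75 mm (x) and 65 mm (y) of the tub's centre and below 60 mm. Both at rest (all of step 2 and z of fresh_center in the frame of slot between -0.011 and 0.005 m and x of fresh_center in the frame of slot between -0.004 and 0.004 m and y of fresh_center in the frame of slot between -0.004 and 0.004 m and angle between fresh_center's own z axis and vertical below 0.08 rad and linear speed of each of fresh, spent below 0.02 m/s); the robot touches nothing.
It fails at once if more than 20 N between a cartridge and the coder (contact force between any of fresh, spent and coder above 20 N).
It fails at once if more than 20 N of the arm on the coder (contact force between any of the arm, the fingers and coder above 20 N).
It fails at once if the blue cartridge moved by more than 25 mm (distance of blue_center from where it was at the start of the episode above 0.025 m).
It fails at once if the sticker roll or the small jar moved by more than 40 mm (distance of any of sticker_roll, sprinkle_jar from where it was at the start of the episode above 0.04 m).
It also fails if it takes over 72 s, if anything falls off the work surface, if the arm or the gripper's body presses on something with over 40 N, if the wrist force passes 120 N, or if a joint passes its speed limit or range.

ROBOT

A 6-joint arm with a two-finger parallel gripper is mounted at the origin on the work surface. World frame = base frame: x ahead of the robot, y to its left, z up, the work surface at z = 0. Lengths are in m, angles in rad, forces in N, time in s.
With the tool pointing down it reaches from about 0.325 to 0.775 m from the base axis. Payload 5.5 kg.
Tool frame: the origin (TCP) lies midway between the tips of the shut fingers; the grasp point (between the pads) lies 19 mm behind it; y points along the fingers, x is the direction in which the jaws open and shut, and the axes are right-handed (so a half turn about y gives the same grasp; the last joint's range is limited). The gripper opens to 85 mm and grips with 20 to 120 N. Pads are 22 mm wide; open, the fingers measure 114 mm over their backs; the gripper's body (76 mm by 85 mm) begins 54 mm behind the grasp point. The pads swing forward as they close: fully open they stand 13 mm farther back than shut.
Start: joints at [1.091, 0.091, 1.231, -0, 1.82, -0.057], TCP at [0.246, 0.547, 0.231] pointing down, gripper open.
Joint ranges: [-2.87, 2.87], [-0.86, 2.18], [0.17, 2.46], [-1.51, 4.65], [0.06, 2.69], [-2.65, 2.65]. Speed limits (rad/s): [2.57, 2.57, 3.01, 3.14, 3.14, 3.14].

INTERFACE

Orientations are given as a 3x3 rotation matrix whose columns are the frame's x, y, z axes.
In Python, from bench import arm, cams gives the robot as it stands.
- The arm moves only by the shell command python3 -m crank 'ROWS' [FORCE]. ROWS is JSON, a list of rows, each an object with "delta_rot": the turn, a rotation vector about the tool's x, y, z in units of 360 degrees (1.0 is 360 degrees), a list of three; "dp": the shift along the tool's x, y, z in units of 0.3 m (1.0 is 0.3 m), a list of three; "jaw": the gripper's target within -1 to 1 (fully open at 1, half-way at 0, shut at -1). In form: [{"delta_rot": [rx, ry, rz], "dp": [x, y, z], "jaw": jaw}, ...]. A call has 1 to 20 rows; each row is the pose to reach, as a shift and turn from the pose commanded when the call began, along the tool's axes at that moment, turning the shorter way round; what a row does not reach only later rows make up. A row lasts 1/8 s, in which the tool goes at most 62.5 mm and 10.7 degrees, less where a joint would pass 70% of its speed; a pose out of reach is approached as far as the arm can. A call with a number of a shift or a turn outside -1 to 1 is refused whole. A call with a gripper value outside its range is refused whole. The fingers move at their own pace and stop on an object; FORCE is the grip in N (left out, the last holds). Time passes only in rows, so rows that repeat a pose let the fingers close. It gives the time, the measured TCP pose, the force and the opening at its end, in the units of the state.
- arm.sense(): the state, without advancing time (a new reading comes with each control period).
- cams.get_image(name): name is "side" or "top"; returns the picture (384x512x3 uint8, red, green, blue); there is no depth.
- cams.camera_params(name): a dict with "intrinsics" (3x3 intrinsics, pixels), "k1" (the pictures are not rectified: a ray, as slopes to the right and down, at radius r is drawn at 1 + k1 r^2 times it, then the intrinsics apply), "R" (3x3) and "t" (3): a world point X has camera coordinates R X + t. Camera axes: x right, y down, z forward; pixel columns grow to the right and rows downward; lengths in m; the calibration is good to about 2 mm. A picture is of the moment at which its call begins. camera_params takes no time and is no camera call.
- arm.hand_in(): hands the job in, once; it reports no verdict.
Trained networks look in the newest picture that a camera, given by its name, has taken for a name from the list of things; names that differ only in an ending like _2 or _b are one class to them, and where a whole thing is asked for, a point or a joint stands for the part that bears it (a point fixed in the world has none). Each returns a list of dicts, best first, with "score" (0 to 1); they miss things now and then, are a little off and sometimes report something else, mostly with a low value. They report only what shows in the picture. A call takes as long as a camera call.
- cams.find_in(camera, name): "point" ([column, row] in pixels, amid what is visible of it).
- cams.trace(camera, name): "pixels" (384x512 bool, what is visible of it) and "point" ([column, row] in pixels, amid what is visible of it).
- cams.place_of(camera, name): "point" ([column, row] in pixels: a listed point, or the origin of a listed thing).
The state is a dict: "time": time; "joint_positions": joint angles; "joint_velocities": joint speeds; "tau": joint torques, N m; "position": TCP position; "ee_rot": TCP orientation; "ft_force": force on the tool from outside, world axes, zero at the start; "ft_torque": the same for the moment, N m; "grip_width": opening from 0.0 (shut) to 1.0 (fully open).
Only numpy, scipy, OpenCV 4.12 (cv2) and the standard library are available. Lean on these libraries where they do the work, as an engineer would, in place of code of your own. Each camera call takes 0.05 s, during which the arm holds its last target.

## Working session

There is one attempt and no reset: what is moved stays moved. The work goes in short steps, Python scripts to look and compute and a shell command to move; the robot and the scene stay as the last step left them, time stands still between calls to the robot, and variables do not carry over. Pictures are saved under pics/ and viewed, and the job is handed in when it is done.

```bash
ls; mkdir -p pics
python3 - <<'E'
from bench import arm,cams
import cv2,json
s=arm.sense(); print(s)
for n in ("side","top"):
    im=cams.get_image(n); cv2.imwrite(f"pics/{n}0.png",im[:,:,::-1])
    p=cams.camera_params(n); print(n,p)
E
```

```text
pics
{'time': 0.0, 'joint_positions': array([ 1.09130462e+00,  9.18751901e-02,  1.23193289e+00, -1.02172767e-06,
        1.81977515e+00, -5.67230994e-02]), 'joint_velocities': array([ 9.37011559e-04,  1.70208902e-03,  2.32768848e-03,  1.43190218e-03,
        1.29086960e-03, -8.23983127e-05]), 'tau': array([-1.78378043e-03, -4.58737493e+01, -4.18020844e+01, -2.00235208e-04,
        1.16685286e-02, -3.97753638e-05]), 'position': array([0.24605397, 0.54691211, 0.23011454]), 'ee_rot': array([[ 4.10286186e-01, -9.17426552e-04, -9.11956361e-01],
       [ 9.11954657e-01, -1.76654721e-03,  4.10287196e-01],
       [-1.98742233e-03, -9.99998019e-01,  1.11861499e-04]]), 'ft_force': array([ 1.24909582, -0.10927704, -0.04879626]), 'ft_torque': array([-0.03887313,  0.04426707,  0.00099924]), 'grip_width': 0.9982270147918479}
side {'intrinsics': array([[378.01858614,   0.        , 250.47332288],
       [  0.        , 378.01858614, 186.44596084],
       [  0.        ,   0.        ,   1.        ]]), 'k1': -0.016819023859876683, 'R': array([[ 0.6888185 , -0.72466245,  0.01983452],
       [-0.37257702, -0.37735356, -0.84781522],
       [ 0.62186449,  0.57660092, -0.52992069]]), 't': array([-0.33546285,  0.26705602,  0.65501246])}
top {'intrinsics': array([[430.79685985,   0.        , 260.21679304],
       [  0.        , 430.79685985, 190.85010145],
       [  0.        ,   0.        ,   1.        ]]), 'k1': -0.020097168455664, 'R': array([[ 0.03513791, -0.99936213,  0.00637591],
       [-0.97625201, -0.03568861, -0.21367812],
       [ 0.21376937,  0.0012837 , -0.97688331]]), 't': array([-0.01491585,  0.52608308,  1.15522985])}
```

View pics/side0.png

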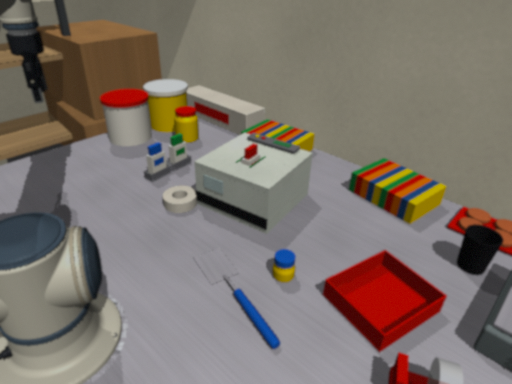

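View pics/top0.png

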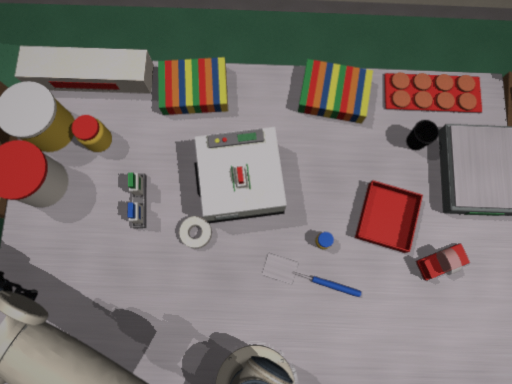

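Side view: red fin at about (250,153), green (177,145), blue (155,157), tub (384,300) and jar (285,265). Top view: red fin (241,177), green (132,182), blue (133,211), roll (195,232), tub (389,216) and jar (325,240). Next I'll measure them.

```bash
cat > h.py <<'E'
import numpy as np, cv2
from bench import arm,cams
from scipy.optimize import least_squares
P={n:cams.camera_params(n) for n in("side","top")}
def proj(n,X):
    p=P[n]; c=np.atleast_2d(X)@p['R'].T+p['t']; s=c[:,:2]/c[:,2:]
    s=s*(1+p['k1']*(s**2).sum(1,keepdims=True)); K=p['intrinsics']
    return s@K[:2,:2].T+K[:2,2]
def ray(n,uv):
    p=P[n];K=p['intrinsics']; d=(np.array(uv,float)-K[:2,2])/K[0,0]; s=d.copy()
    for _ in range(20): s=d/(1+p['k1']*(s@s))
    return -p['R'].T@p['t'], p['R'].T@np.array([s[0],s[1],1])
def onz(n,uv,z):
    o,d=ray(n,uv); return o+d*(z-o[2])/d[2]
def tri(a,b):
    f=lambda X:np.r_[proj('side',X)[0]-a,proj('top',X)[0]-b]
    r=least_squares(f,onz('top',b,.1)); return r.x,np.abs(r.fun).max()
def rot(n,name): return cams.trace(n,name)
E
python3 - <<'E'
from h import *
np.set_printoptions(precision=4,suppress=True)
for n in("side","top"): cams.get_image(n)
for name in ["slot","spent_center","fresh_center","blue_center","rack","tub","coder","sticker_roll","sprinkle_jar","carrier_held"]:
    r={n:cams.place_of(n,name) for n in("side","top")}
    for n in r: print(name,n,[(np.round(d['point'],1),round(d['score'],2)) for d in r[n][:3]])
    if r['side'] and r['top']: print('   tri',*tri(r['side'][0]['point'],r['top'][0]['point']))
print(arm.sense()['time'])
E
python3 - <<'E'
import cv2
im=cv2.imread('pics/top0.png'); 
a=cv2.resize(im[115:235,170:300],None,fx=5,fy=5,interpolation=cv2.INTER_CUBIC); cv2.imwrite('pics/t1.png',a)
a=cv2.resize(im[160:240,100:200],None,fx=7,fy=7,interpolation=cv2.INTER_CUBIC); cv2.imwrite('pics/t2.png',a)
E
```

```text
slot side [(array([250.6, 160.6]), 0.82)]
slot top [(array([241. , 176.2]), 0.76)]
   tri [0.5475 0.0579 0.1265] 0.7531380492579274
spent_center side [(array([251.4, 161.3]), 0.61), (array([284.3, 272.2]), 0.39)]
spent_center top [(array([236.9, 180.6]), 0.48)]
   tri [0.543  0.0623 0.1231] 2.5435618842507495
fresh_center side [(array([176.1, 148.9]), 0.61)]
fresh_center top [(array([134.2, 181.5]), 0.67)]
   tri [0.5383 0.3632 0.0545] 1.1738652857701481
blue_center side [(array([157.5, 158.5]), 0.64)]
blue_center top [(array([135.2, 211. ]), 0.64)]
   tri [0.4564 0.3502 0.0555] 0.031399506196578386
rack side [(array([168.7, 168.7]), 0.77)]
rack top [(array([140.9, 200.3]), 0.76)]
   tri [0.495  0.3523 0.0054] 0.6775691904383336
tub side [(array([382.7, 301.3]), 0.71)]
tub top []
coder side []
coder top [(array([239.1, 187.8]), 0.61)]
sticker_roll side [(array([179.1, 199.2]), 0.88)]
sticker_roll top [(array([196.3, 234.1]), 0.78), (array([325.4, 241.6]), 0.69)]
   tri [0.4025 0.1811 0.0176] 0.041260241492693694
sprinkle_jar side [(array([284. , 274.1]), 0.83)]
sprinkle_jar top [(array([237.4, 180.6]), 0.61), (array([325.3, 243.5]), 0.58)]
   tri [ 0.6927  0.0673 -0.3897] 9.365321578889962
carrier_held side []
carrier_held top [(array([242.8, 182. ]), 0.62)]
1.2
```

View pics/t1.png

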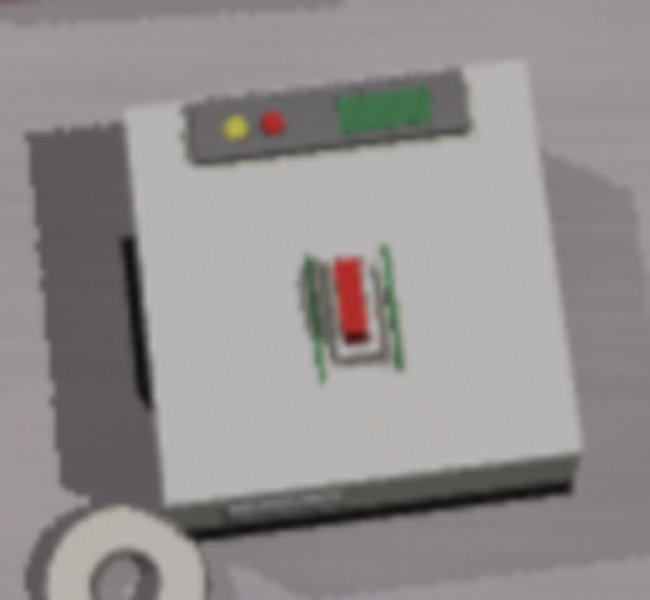

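View pics/t2.png

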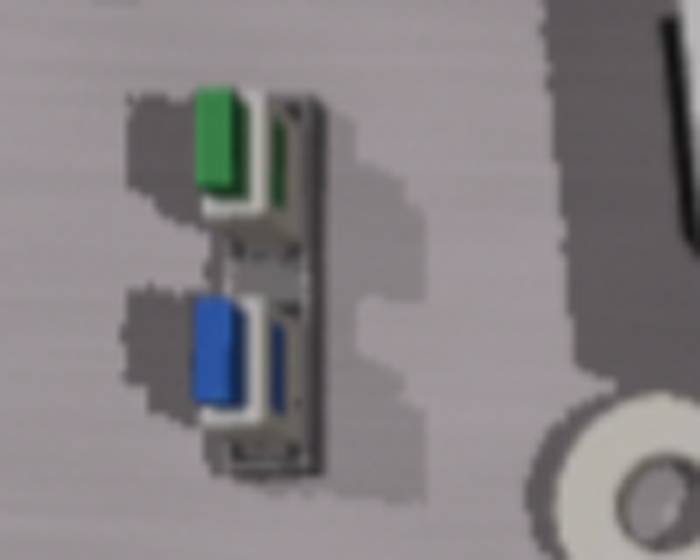

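The crops show the coder's top corners, the red fin standing in the slot, and the green and blue fin tops. I'll refine all of these with size-constrained fits.

Run:
```python
from h import *
np.set_printoptions(precision=4,suppress=True)
c1=lambda p:[170+(p[0]+.5)/5-.5,115+(p[1]+.5)/5-.5]
c2=lambda p:[100+(p[0]+.5)/7-.5,160+(p[1]+.5)/7-.5]
def fit(obs,loc,z):
    obs=np.array(obs);loc=np.array(loc)
    def f(q):
        R=np.array([[np.cos(q[2]),-np.sin(q[2])],[np.sin(q[2]),np.cos(q[2])]])
        X=np.c_[loc@R.T+q[:2],np.full(len(loc),z)]
        return (proj('top',X)-obs).ravel()
    o=onz('top',obs.mean(0),z); r=least_squares(f,[o[0],o[1],0]); return r.x,r.fun.round(1)
# coder: TL = +x,+y
print('coder',fit([c1(p) for p in [(122,105),(527,60),(582,455),(163,505)]],[(.13,.11),(.13,-.11),(-.09,-.11),(-.09,.11)],.13))
fin=[(.02,.007),(.02,-.007),(-.02,-.007),(-.02,.007)]
print('green',fit([c2(p) for p in [(195,88),(235,88),(237,190),(197,190)]],fin,.102))
print('blue',fit([c2(p) for p in [(195,297),(233,297),(237,405),(195,403)]],fin,.102))
for h in (.163,.168,.173):print('redfin',h,fit([c1(p) for p in [(334,260),(361,258),(368,332),(342,335)]],fin,h))
# tub by trace
cams.get_image('top');cams.get_image('side')
for n in('top','side'):
  for d in cams.trace(n,'tub')[:2]:
    m=d['pixels']; ys,xs=np.nonzero(m); print(n,d['score'],d['point'],cv2.minAreaRect(np.c_[xs,ys].astype(np.float32)))
  for d in cams.trace(n,'tub')[:1]:
    print(cams.place_of(n,'tub')[:1])
print('tubside',onz('side',[382.7,301.3],0), 'tubtop rim', onz('top',[389,216],.045),'jar',onz('top',[325,240],.055),'yb',onz('top',[88,128],.1))
```

```text
coder (array([0.5453, 0.0584, 0.1588]), array([ 0.5,  0.3, -0.2,  0.1, -0.2, -0.2, -0.1, -0.1]))
green (array([0.5354, 0.3581, 0.1091]), array([ 0.4,  0.4, -0.2, -0. , -0.3, -0.3,  0.2,  0. ]))
blue (array([0.4522, 0.3502, 0.1041]), array([ 0.2,  0.5, -0. ,  0.1, -0.5, -0.6,  0.3,  0. ]))
redfin 0.163 (array([0.5461, 0.058 , 0.1416]), array([ 0. ,  0.1, -0. , -0.1,  0.1,  0. , -0.1, -0. ]))
redfin 0.168 (array([0.5449, 0.0577, 0.1416]), array([ 0. ,  0. ,  0. , -0.1,  0.1,  0.1, -0.1,  0. ]))
redfin 0.173 (array([0.5436, 0.0575, 0.1416]), array([-0. , -0. ,  0. , -0.2,  0.1,  0.1, -0.1,  0.1]))
top 0.65 [236.9, 177.2] ((238.42758178710938, 174.4533233642578), (88.98748016357422, 86.21421813964844), 81.6070785522461)
top 0.23 [323.9, 242.1] ((324.5, 240.0), (16.0, 17.0), 90.0)
[{'point': [387.9, 217.8], 'score': 0.85}]
side 0.61 [383.9, 294.2] ((383.2500305175781, 294.2500305175781), (102.53047180175781, 87.68124389648438), 45.0)
[{'point': [377.6, 303.0], 'score': 0.87}]
tubside [ 0.4801 -0.3662  0.    ] tubtop rim [ 0.4697 -0.3611  0.045 ] jar [ 0.3947 -0.1792  0.055 ] yb [0.6795 0.4928 0.1   ]
```

```bash
cat >> h.py <<'E'
from scipy.spatial.transform import Rotation as Ro
def plan(xyz,yaw):
    """yaw = slot yaw; tool x -> slot y dir"""
    s=arm.sense(); R=np.array(s['ee_rot']); p=np.array(s['position'])
    x=np.array([-np.sin(yaw),np.cos(yaw),0]); y=np.array([0,0,-1.]); T=np.c_[x,y,np.cross(x,y)]
    rv=Ro.from_matrix(R.T@T).as_rotvec()/(2*np.pi)
    dp=R.T@(np.array(xyz)-p)/.3
    print('t %.2f'%s['time'],'pos',p.round(4),'f',np.round(s['ft_force'],2),'gw',round(s['grip_width'],3)); print(' rot',rv.round(4),'dp',dp.round(4))
E
python3 -c "
from h import *
plan([.5455,.058,.23],.155)"
```

```text
t 1.60 pos [0.2462 0.5472 0.2313] f [ 0.35 -0.09 -0.68] gw 0.998
 rot [-0.    -0.092 -0.   ] dp [-1.0777  0.0043 -1.5789]
```

```bash
python3 -m crank '[{"delta_rot":[0,-0.046,0],"dp":[-0.5,0,-0.75],"jaw":-1},{"delta_rot":[0,-0.092,0],"dp":[-0.54,0,-0.79],"jaw":-1},{"delta_rot":[0,-0.092,0],"dp":[-0.54,0,-0.79],"jaw":-1},{"delta_rot":[0,-0.092,0],"dp":[-0.54,0,-0.79],"jaw":-1},{"delta_rot":[0,-0.092,0],"dp":[-0.54,0,-0.79],"jaw":-1},{"delta_rot":[0,-0.092,0],"dp":[-0.54,0,-0.79],"jaw":-1}]'; python3 -c "
from h import *
plan([.5455,.058,.20],.155)"
```

```text
time: 2.35
position: [0.3973, 0.2998, 0.2316]
ee_rot: [[-0.15, 0.001, -0.989], [0.989, -0.0, -0.15], [-0.0, -1.0, -0.001]]
ft_force: [-0.5, 0.8, 0.6]
grip_width: 0.002
t 2.35 pos [0.3973 0.2998 0.2316] f [-0.49  0.78  0.59] gw 0.002
 rot [ 0.0001 -0.0008 -0.0001] dp [-0.8707  0.1058 -0.3677]
```

```bash
python3 -m crank '[{"delta_rot":[0,0,0],"dp":[-0.871,0.10,-0.368],"jaw":-1},{"delta_rot":[0,0,0],"dp":[-0.871,0.10,-0.368],"jaw":-1},{"delta_rot":[0,0,0],"dp":[-0.871,0.10,-0.368],"jaw":-1},{"delta_rot":[0,0,0],"dp":[-0.871,0.10,-0.368],"jaw":-1},{"delta_rot":[0,0,0],"dp":[-0.871,0.10,-0.368],"jaw":-1},{"delta_rot":[0,0,0],"dp":[-0.871,0.10,-0.368],"jaw":-1}]'; python3 -c "
from h import *
plan([.5455,.058,.185],.155)
for n in('side','top'):
  cv2.imwrite(f'pics/{n}1.png',cams.get_image(n)[:,:,::-1])
im=cv2.imread('pics/side1.png')[80:230,180:330]; a=cv2.resize(im,None,fx=4,fy=4,interpolation=cv2.INTER_CUBIC); cv2.imwrite('pics/s1.png',a)
im=cv2.imread('pics/top1.png')[115:235,180:300]; a=cv2.resize(im,None,fx=4,fy=4,interpolation=cv2.INTER_CUBIC); cv2.imwrite('pics/tt1.png',a)
print(proj('side',arm.sense()['position']),proj('top',arm.sense()['position']))
"
```

```text
time: 3.1
position: [0.5459, 0.0601, 0.2002]
ee_rot: [[-0.152, -0.002, -0.988], [0.988, -0.0, -0.152], [0.0, -1.0, 0.002]]
ft_force: [0.7, -0.0, 0.3]
grip_width: 0.0
t 3.10 pos [0.5459 0.0601 0.2002] f [ 0.65 -0.03  0.29] gw 0.0
 rot [-0.0003 -0.0004  0.    ] dp [-0.0067  0.0505  0.0022]
[[250.06789346 133.21693831]] [[237.54269105 170.28004179]]
```

View pics/s1.png

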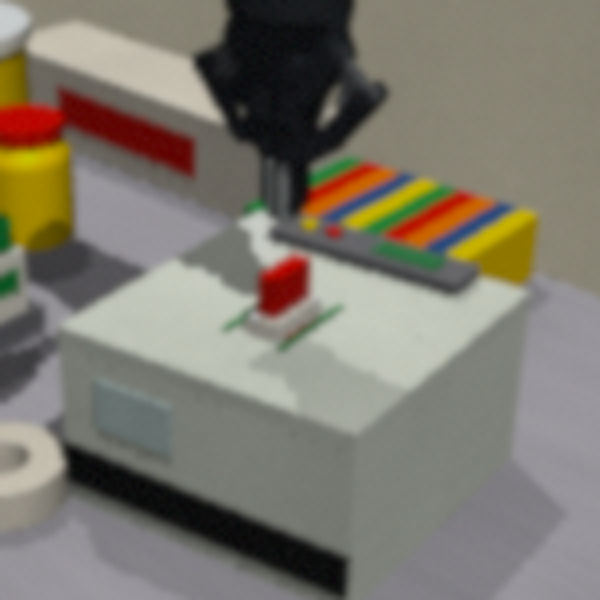

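View pics/tt1.png

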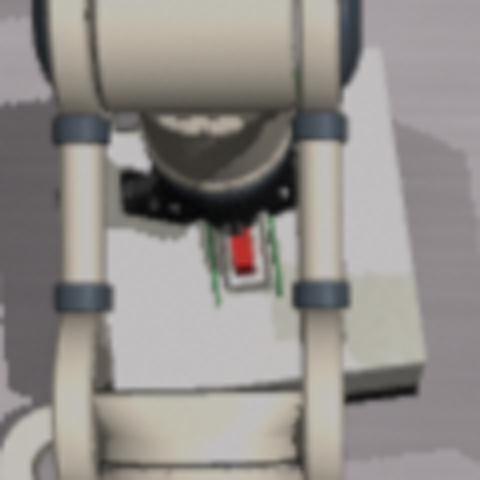

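Side view crop: the closed fingertips are at about (251,133), where the calibration predicts them. The red fin's top is at about (251,146). Now I'll descend gently.

```bash
python3 -m crank '[{"delta_rot":[0,0,0],"dp":[-0.007,0.04,0.002],"jaw":-1},{"delta_rot":[0,0,0],"dp":[-0.007,0.075,0.002],"jaw":-1},{"delta_rot":[0,0,0],"dp":[-0.007,0.080,0.002],"jaw":-1},{"delta_rot":[0,0,0],"dp":[-0.007,0.085,0.002],"jaw":-1}]' 40; python3 -c "
from h import *
plan([.5455,.058,.175],.155)
for z in (.163,.168,.173): print(proj('side',[.545,.058,z]))"
```

```text
time: 3.7
position: [0.5449, 0.0593, 0.1757]
ee_rot: [[-0.155, -0.0, -0.988], [0.988, 0.0, -0.155], [0.0, -1.0, 0.0]]
ft_force: [0.1, -0.6, 0.5]
grip_width: -0.0
t 3.70 pos [0.5449 0.0593 0.1757] f [ 0.1  -0.55  0.45] gw -0.0
 rot [-0.      0.0001  0.    ] dp [-0.0044  0.0022 -0.0013]
[[250.93354954 147.8556983 ]]
[[250.97478595 146.03997276]]
[[251.01625407 144.2140591 ]]
```

```bash
python3 -m crank '[{"delta_rot":[0,0,0],"dp":[-0.003,0.004,0],"jaw":-1},{"delta_rot":[0,0,0],"dp":[-0.003,0.008,0],"jaw":-1},{"delta_rot":[0,0,0],"dp":[-0.003,0.011,0],"jaw":-1}]'; python3 -m crank '[{"delta_rot":[0,0,0],"dp":[0,0.0033,0],"jaw":-1},{"delta_rot":[0,0,0],"dp":[0,0.0066,0],"jaw":-1}]';python3 -m crank '[{"delta_rot":[0,0,0],"dp":[0,0.0033,0],"jaw":-1},{"delta_rot":[0,0,0],"dp":[0,0.0066,0],"jaw":-1}]'
```

```text
time: 4.08
position: [0.5453, 0.058, 0.1726]
ee_rot: [[-0.154, 0.0, -0.988], [0.988, 0.0, -0.154], [-0.0, -1.0, -0.0]]
ft_force: [0.0, -1.0, 0.8]
grip_width: 0.0
time: 4.32
position: [0.5452, 0.058, 0.1704]
ee_rot: [[-0.155, -0.0, -0.988], [0.988, 0.0, -0.155], [0.0, -1.0, 0.0]]
ft_force: [-0.3, 0.6, -0.4]
grip_width: 0.004
time: 4.58
position: [0.5452, 0.0581, 0.1684]
ee_rot: [[-0.155, -0.0, -0.988], [0.988, 0.0, -0.155], [0.0, -1.0, 0.0]]
ft_force: [-0.1, -0.1, -0.8]
grip_width: -0.001
```

```bash
for i in 1 2; do python3 -m crank '[{"delta_rot":[0,0,0],"dp":[0,0.0033,0],"jaw":-1},{"delta_rot":[0,0,0],"dp":[0,0.0066,0],"jaw":-1}]' | egrep 'pos|force'; done
```

```text
position: [0.5453, 0.0581, 0.1672]
ft_force: [-1.2, -0.4, 4.0]
position: [0.5454, 0.0581, 0.1652]
ft_force: [-2.1, -0.6, 5.0]
```

```bash
for i in 1 2; do python3 -m crank '[{"delta_rot":[0,0,0],"dp":[0,0.0033,0],"jaw":-1},{"delta_rot":[0,0,0],"dp":[0,0.005,0],"jaw":-1}]' | egrep 'pos|force'; done
```

```text
position: [0.5453, 0.058, 0.1632]
ft_force: [-1.9, -0.4, 5.4]
position: [0.5453, 0.0581, 0.1618]
ft_force: [-1.5, -0.7, 5.9]
```

```bash
for i in 1 2; do python3 -m crank '[{"delta_rot":[0,0,0],"dp":[0,0.0025,0],"jaw":-1}]' | egrep 'pos|force'; done
```

```text
position: [0.5453, 0.058, 0.1611]
ft_force: [-1.6, 0.2, 5.5]
position: [0.5453, 0.058, 0.1604]
ft_force: [-1.4, -0.2, 5.3]
```

```bash
for i in 1 2; do python3 -m crank '[{"delta_rot":[0,0,0],"dp":[0,0.002,0],"jaw":-1}]' | egrep 'pos|force'; done
```

```text
position: [0.5453, 0.058, 0.1598]
ft_force: [-1.8, -0.8, 5.8]
position: [0.5453, 0.0581, 0.1592]
ft_force: [-2.8, -0.2, 5.8]
```

```bash
python3 -m crank '[{"delta_rot":[0,0,0],"dp":[0,0.002,0],"jaw":-1}]' | egrep 'pos|force'
```

```text
position: [0.5453, 0.0581, 0.1586]
ft_force: [-2.1, -0.2, 6.5]
```

```bash
python3 -m crank '[{"delta_rot":[0,0,0],"dp":[0,0.0015,0],"jaw":-1}]' | egrep 'pos|force'
```

```text
position: [0.5453, 0.058, 0.1582]
ft_force: [-1.5, 0.1, 5.3]
```

```bash
python3 -m crank '[{"delta_rot":[0,0,0],"dp":[0,0.0015,0],"jaw":-1}]' | egrep 'pos|force'
```

```text
position: [0.5453, 0.0581, 0.1578]
ft_force: [-1.2, -0.2, 5.9]
```

```bash
python3 -m crank '[{"delta_rot":[0,0,0],"dp":[0,0.0015,0],"jaw":-1}]' | egrep 'pos|force'
```

```text
position: [0.5453, 0.0581, 0.1573]
ft_force: [-1.8, -0.2, 5.7]
```

```bash
python3 -m crank '[{"delta_rot":[0,0,0],"dp":[0,0.0015,0],"jaw":-1}]' | egrep 'pos|force'
```

```text
position: [0.5453, 0.0581, 0.1571]
ft_force: [-2.5, 0.3, 7.4]
```

```bash
python3 -m crank '[{"delta_rot":[0,0,0],"dp":[0,0.0012,0],"jaw":-1}]' | egrep 'pos|force'
```

```text
position: [0.5454, 0.058, 0.1569]
ft_force: [-2.3, 0.0, 7.9]
```

```bash
python3 -m crank '[{"delta_rot":[0,0,0],"dp":[0,0.0012,0],"jaw":-1}]' | egrep 'pos|force'
```

```text
position: [0.5455, 0.058, 0.1568]
ft_force: [-2.7, -0.3, 8.9]
```

```bash
python3 -m crank '[{"delta_rot":[0,0,0],"dp":[0,0.001,0],"jaw":-1}]' | egrep 'pos|force'
```

```text
position: [0.5455, 0.0581, 0.1567]
ft_force: [-2.6, -0.5, 9.6]
```

```bash
python3 -m crank '[{"delta_rot":[0,0,0],"dp":[0,0.0015,0],"jaw":-1},{"delta_rot":[0,0,0],"dp":[0,0.003,0],"jaw":-1}]' | egrep 'pos|force'
```

```text
position: [0.5456, 0.0581, 0.1564]
ft_force: [-3.2, 0.5, 11.2]
```

```bash
python3 -m crank '[{"delta_rot":[0,0,0],"dp":[0,0.001,0],"jaw":-1}]' | egrep 'pos|force'
```

```text
position: [0.5457, 0.0581, 0.1564]
ft_force: [-3.9, 0.1, 12.6]
```

```bash
python3 -m crank '[{"delta_rot":[0,0,0],"dp":[0,-0.02,0],"jaw":-1},{"delta_rot":[0,0,0],"dp":[0,-0.04,0],"jaw":-1},{"delta_rot":[0,0,0],"dp":[0,-0.06,0],"jaw":-1},{"delta_rot":[0,0,0],"dp":[0,-0.08,0],"jaw":-1},{"delta_rot":[0,0,0],"dp":[0,-0.10,0],"jaw":-1},{"delta_rot":[0,0,0],"dp":[0,-0.12,0],"jaw":-1},{"delta_rot":[0,0,0],"dp":[0,-0.2,0],"jaw":-0.5},{"delta_rot":[0,0,0],"dp":[0,-0.22,0],"jaw":0.2},{"delta_rot":[0,0,0],"dp":[0,-0.22,0],"jaw":0.2}]'; python3 -c "
from h import *
plan([.5455,.058,.165],.155)
for n in('side','top'):
  cv2.imwrite(f'pics/{n}2.png',cams.get_image(n)[:,:,::-1])
im=cv2.imread('pics/side2.png')[80:230,180:330]; a=cv2.resize(im,None,fx=4,fy=4,interpolation=cv2.INTER_CUBIC); cv2.imwrite('pics/s2.png',a)
print(cams.place_of('side','spent_center'))
for z in (.184,.187,.190): print(proj('side',[.545,.058,z]))"
```

```text
time: 8.57
position: [0.5454, 0.0581, 0.2205]
ee_rot: [[-0.155, 0.001, -0.988], [0.988, 0.0, -0.155], [-0.0, -1.0, -0.001]]
ft_force: [-0.3, 0.0, -0.2]
grip_width: 0.598
t 8.57 pos [0.5454 0.0581 0.2205] f [-0.31  0.01 -0.18] gw 0.598
 rot [ 0.0001  0.     -0.    ] dp [-0.0003  0.1849 -0.    ]
[{'point': [250.9, 154.0], 'score': 0.57}]
[[251.10830873 140.16078333]]
[[251.13361339 139.04660199]]
[[251.15900403 137.92863968]]
```

View pics/s2.png

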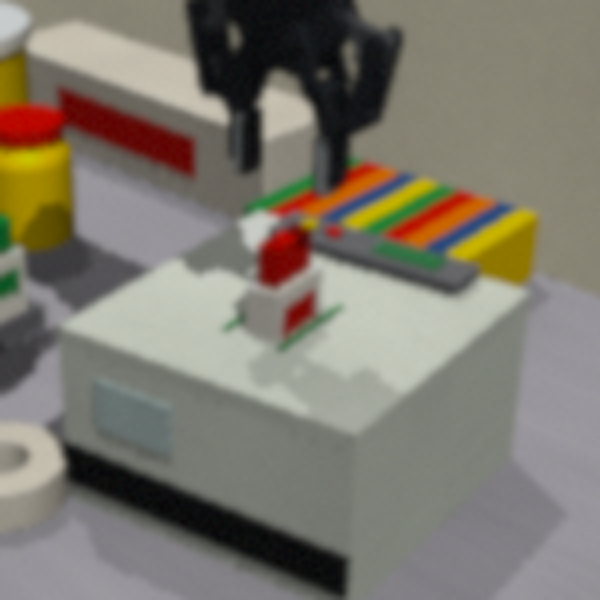

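Side view: the red cartridge has popped up, with the fin's top face at about (251,139), so z ≈ 0.187. It stands clear of the fingers. Next is the grasp.

```bash
python3 -m crank '[{"delta_rot":[0,0,0],"dp":[0,0.10,0],"jaw":0.2},{"delta_rot":[0,0,0],"dp":[0,0.16,0],"jaw":0.2},{"delta_rot":[0,0,0],"dp":[0,0.187,0],"jaw":0.2},{"delta_rot":[0,0,0],"dp":[0,0.187,0],"jaw":-0.3},{"delta_rot":[0,0,0],"dp":[0,0.187,0],"jaw":-1},{"delta_rot":[0,0,0],"dp":[0,0.187,0],"jaw":-1},{"delta_rot":[0,0,0],"dp":[0,0.187,0],"jaw":-1},{"delta_rot":[0,0,0],"dp":[0,0.187,0],"jaw":-1}]' 40; python3 -c "
from h import *
plan([.5455,.058,.24],.155)"
```

```text
time: 9.72
position: [0.5456, 0.0581, 0.1648]
ee_rot: [[-0.155, 0.002, -0.988], [0.988, 0.0, -0.155], [-0.0, -1.0, -0.002]]
ft_force: [1.6, 0.5, 1.0]
grip_width: 0.153
t 9.72 pos [0.5456 0.0581 0.1648] f [1.61 0.49 0.99] gw 0.153
 rot [ 0.0002  0.     -0.    ] dp [-3.000e-04 -2.507e-01  1.000e-04]
```

```bash
python3 -m crank '[{"delta_rot":[0,0,0],"dp":[0,-0.05,0],"jaw":-1},{"delta_rot":[0,0,0],"dp":[0,-0.15,0],"jaw":-1},{"delta_rot":[0,0,0],"dp":[0,-0.26,0],"jaw":-1},{"delta_rot":[0,0,0],"dp":[0,-0.27,0],"jaw":-1},{"delta_rot":[0,0,0],"dp":[0,-0.27,0],"jaw":-1}]' 40; python3 -c "
from h import *
plan([.475,-.363,.24],.155)
for n in('side',):
  cv2.imwrite(f'pics/{n}3.png',cams.get_image(n)[:,:,::-1])
im=cv2.imread('pics/side3.png')[60:210,180:330]; a=cv2.resize(im,None,fx=4,fy=4,interpolation=cv2.INTER_CUBIC); cv2.imwrite('pics/s3.png',a)"
```

```text
time: 10.35
position: [0.545, 0.058, 0.2444]
ee_rot: [[-0.155, -0.001, -0.988], [0.988, -0.0, -0.155], [0.0, -1.0, 0.001]]
ft_force: [0.4, -0.3, -2.3]
grip_width: 0.158
t 10.35 pos [0.545  0.058  0.2444] f [ 0.45 -0.26 -2.28] gw 0.158
 rot [-0.0002  0.      0.    ] dp [-1.3504  0.0149  0.4476]
```

View pics/s3.png

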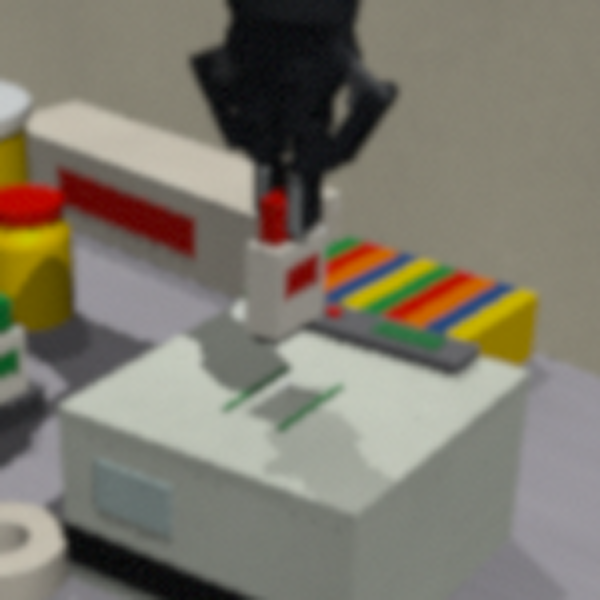

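```bash
python3 -m crank '[{"delta_rot":[0,0,0],"dp":[-0.1,0,0.03],"jaw":-1},{"delta_rot":[0,0,0],"dp":[-0.3,0,0.1],"jaw":-1},{"delta_rot":[0,0,0],"dp":[-0.5,0,0.166],"jaw":-1},{"delta_rot":[0,0,0],"dp":[-0.7,0,0.233],"jaw":-1},{"delta_rot":[0,0,0],"dp":[-0.9,0,0.3],"jaw":-1},{"delta_rot":[0,0,0],"dp":[-1,0.05,0.448],"jaw":-1},{"delta_rot":[0,0,0],"dp":[-1,0.05,0.448],"jaw":-1}]' 40; python3 -c "
from h import *
plan([.475,-.363,.077],.155)"
```

```text
time: 11.28
position: [0.4557, -0.2613, 0.2264]
ee_rot: [[-0.149, -0.006, -0.989], [0.989, 0.003, -0.149], [0.003, -1.0, 0.005]]
ft_force: [0.5, -0.0, -1.1]
grip_width: 0.152
t 11.28 pos [ 0.4557 -0.2613  0.2264] f [ 0.51 -0.02 -1.11] gw 0.152
 rot [-0.0008 -0.0009  0.0006] dp [-0.3465  0.4969 -0.0157]
```

```bash
python3 -m crank '[{"delta_rot":[0,0,0],"dp":[-0.2,0.02,0],"jaw":-1},{"delta_rot":[0,0,0],"dp":[-0.346,0.1,-0.01],"jaw":-1},{"delta_rot":[0,0,0],"dp":[-0.346,0.25,-0.012],"jaw":-1},{"delta_rot":[0,0,0],"dp":[-0.346,0.40,-0.012],"jaw":-1},{"delta_rot":[0,0,0],"dp":[-0.346,0.47,-0.012],"jaw":-1}]' 40;  python3 -c "
from h import *
plan([.475,-.363,.076],.155)"
```

```text
time: 11.9
position: [0.4775, -0.359, 0.0846]
ee_rot: [[-0.156, -0.005, -0.988], [0.988, 0.005, -0.156], [0.005, -1.0, 0.004]]
ft_force: [0.0, 0.1, -1.3]
grip_width: 0.158
t 11.90 pos [ 0.4775 -0.359   0.0846] f [ 0.04  0.13 -1.32] gw 0.158
 rot [-0.0006  0.0002  0.0009] dp [-0.0121  0.0285  0.0103]
```

Lower slowly until I feel the floor, then release.

```bash
python3 -m crank '[{"delta_rot":[0,0,0],"dp":[-0.01,0.01,0.01],"jaw":-1},{"delta_rot":[0,0,0],"dp":[-0.01,0.02,0.01],"jaw":-1},{"delta_rot":[0,0,0],"dp":[-0.01,0.028,0.01],"jaw":-1}]' ;python3 -m crank '[{"delta_rot":[0,0,0],"dp":[0,0.007,0],"jaw":-1},{"delta_rot":[0,0,0],"dp":[0,0.014,0],"jaw":-1}]' | egrep 'pos|force'
```

```text
time: 12.28
position: [0.4768, -0.3652, 0.083]
ee_rot: [[-0.155, 0.003, -0.988], [0.988, -0.002, -0.155], [-0.003, -1.0, -0.002]]
ft_force: [-0.5, 0.5, -1.4]
grip_width: 0.153
position: [0.4761, -0.3647, 0.0771]
ft_force: [-0.6, 0.6, -1.6]
```

```bash
python3 -m crank '[{"delta_rot":[0,0,0],"dp":[0,0.006,0],"jaw":-1},{"delta_rot":[0,0,0],"dp":[0,0.012,0],"jaw":-1}]' | egrep 'pos|force'; python3 -m crank '[{"delta_rot":[0,0,0],"dp":[0,0.006,0],"jaw":-1},{"delta_rot":[0,0,0],"dp":[0,0.010,0],"jaw":-1}]' | egrep 'pos|force'
```

```text
position: [0.4759, -0.3645, 0.0728]
ft_force: [-0.7, -0.1, -1.4]
position: [0.4759, -0.3646, 0.0704]
ft_force: [-1.2, 1.7, 4.0]
```

```bash
python3 -m crank '[{"delta_rot":[0,0,0],"dp":[0,-0.002,0],"jaw":-0.3},{"delta_rot":[0,0,0],"dp":[0,-0.002,0],"jaw":0.1},{"delta_rot":[0,0,0],"dp":[0,-0.002,0],"jaw":0.2},{"delta_rot":[0,0,0],"dp":[0,-0.1,0],"jaw":0.2},{"delta_rot":[0,0,0],"dp":[0,-0.3,0],"jaw":0.2},{"delta_rot":[0,0,0],"dp":[0,-0.5,0],"jaw":0.2},{"delta_rot":[0,0,0],"dp":[0,-0.5,0],"jaw":0.2}]';python3 -c "
from h import *
plan([.5355,.358,.22],.10)
for n in('side','top'):
  cv2.imwrite(f'pics/{n}4.png',cams.get_image(n)[:,:,::-1])"
```

```text
time: 13.9
position: [0.4776, -0.3659, 0.2276]
ee_rot: [[-0.155, 0.009, -0.988], [0.988, -0.008, -0.155], [-0.009, -1.0, -0.008]]
ft_force: [-0.4, -0.4, 0.3]
grip_width: 0.602
t 13.90 pos [ 0.4776 -0.3659  0.2276] f [-0.43 -0.4   0.34] gw 0.602
 rot [ 0.0013  0.0088 -0.0015] dp [ 2.3543  0.0079 -0.5639]
```

View pics/side4.png

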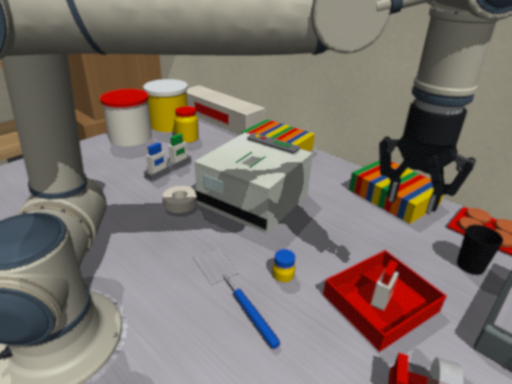

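View pics/top4.png

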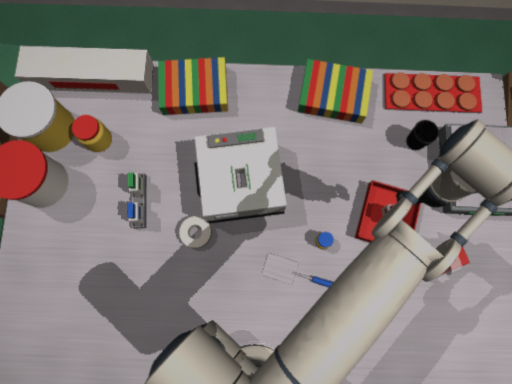

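Side view: the red cartridge stands inside the tub at about (385,285). Top view: the slot is empty at about (241,177). I'll zoom into the slot mouth to check its centre.

Run:
```python
from h import *
im=cv2.imread('pics/top4.png')[150:205,210:275]; a=cv2.resize(im,None,fx=10,fy=10,interpolation=cv2.INTER_CUBIC)
def box(c,yaw,hx,hy,z,col):
    R=np.array([[np.cos(yaw),-np.sin(yaw)],[np.sin(yaw),np.cos(yaw)]])
    L=np.array([(hx,hy),(hx,-hy),(-hx,-hy),(-hx,hy)])@R.T+c
    uv=proj('top',np.c_[L,np.full(4,z)]); q=((uv-[210,150]+.5)*10-.5).round().astype(int)
    cv2.polylines(a,[q.reshape(-1,1,2)],True,col,1)
box([.5455,.058],.157,.0262,.0132,.13,(0,0,255))
box([.5455,.058],.157,.0292,.0162,.13,(255,0,0))
cv2.imwrite('pics/slot4.png',a)
```

```text
(no output)
```

View pics/slot4.png

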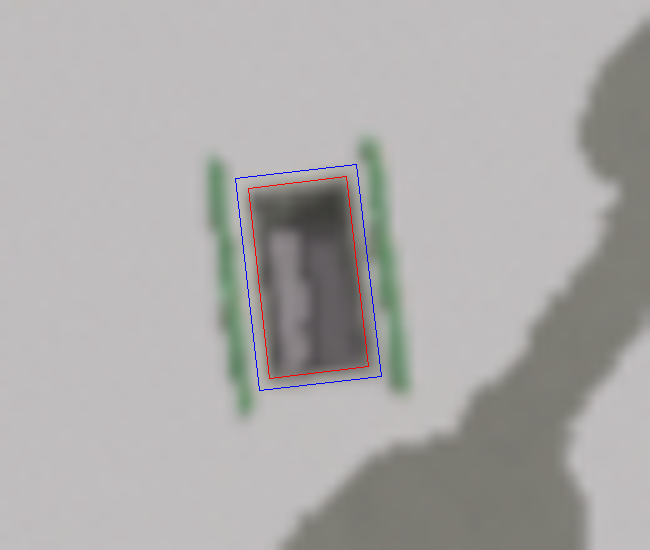

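```bash
python3 -m crank '[{"delta_rot":[0,0,0],"dp":[0.2,0,-0.05],"jaw":0.2},{"delta_rot":[0,0,0],"dp":[0.4,0,-0.1],"jaw":0.2},{"delta_rot":[0,0.004,0],"dp":[0.6,0,-0.15],"jaw":0.2},{"delta_rot":[0,0.009,0],"dp":[0.8,0,-0.19],"jaw":0.2},{"delta_rot":[0,0.009,0],"dp":[1,0,-0.24],"jaw":0.2},{"delta_rot":[0,0.009,0],"dp":[1,0,-0.24],"jaw":0.2}]'; python3 -c "
from h import *
plan([.5355,.358,.22],.10)"
```

```text
time: 14.75
position: [0.5001, -0.053, 0.2178]
ee_rot: [[-0.105, -0.003, -0.994], [0.994, 0.002, -0.105], [0.002, -1.0, 0.003]]
ft_force: [0.6, -0.0, -0.2]
grip_width: 0.597
t 14.75 pos [ 0.5001 -0.053   0.2178] f [ 0.56 -0.01 -0.18] gw 0.597
 rot [-0.0005  0.0008  0.0003] dp [ 1.3502 -0.0054 -0.261 ]
```

The overlay of my slot estimate matches the dark mouth in the picture to within 1 mm. Continuing to the rack.

```bash
python3 -m crank '[{"delta_rot":[0,0,0],"dp":[0.2,0,-0.04],"jaw":0.2},{"delta_rot":[0,0,0],"dp":[0.4,0,-0.08],"jaw":0.2},{"delta_rot":[0,0,0],"dp":[0.6,0,-0.12],"jaw":0.2},{"delta_rot":[0,0,0],"dp":[0.8,0,-0.16],"jaw":0.2},{"delta_rot":[0,0,0],"dp":[1,0,-0.26],"jaw":0.2},{"delta_rot":[0,0,0],"dp":[1,0,-0.26],"jaw":0.2}]'
python3 - <<'E'
from h import *
plan([.5355,.358,.18],.10)
im=cv2.imread('pics/top4.png')[160:240,100:180]; a=cv2.resize(im,None,fx=7,fy=7,interpolation=cv2.INTER_CUBIC)
def box(c,yaw,hx,hy,z,col):
    R=np.array([[np.cos(yaw),-np.sin(yaw)],[np.sin(yaw),np.cos(yaw)]])
    L=np.array([(hx,hy),(hx,-hy),(-hx,-hy),(-hx,hy)])@R.T+c
    uv=proj('top',np.c_[L,np.full(4,z)]); q=((uv-[100,160]+.5)*7-.5).round().astype(int)
    cv2.polylines(a,[q.reshape(-1,1,2)],True,col,1)
box([.5355,.358],.1,.02,.007,.102,(0,0,255))
box([.452,.350],.1,.02,.007,.102,(0,0,255))
box([.5355,.358],.1,.025,.012,.074,(255,0,0))
box([.494,.354],.1,.079,.018,.024,(0,255,255))
cv2.imwrite('pics/rack4.png',a)
E
```

```text
time: 15.5
position: [0.5488, 0.2513, 0.2155]
ee_rot: [[-0.102, -0.006, -0.995], [0.995, -0.002, -0.102], [-0.001, -1.0, 0.006]]
ft_force: [-0.2, -1.1, -0.6]
grip_width: 0.605
t 15.50 pos [0.5488 0.2513 0.2155] f [-0.18 -1.07 -0.63] gw 0.605
 rot [-0.001   0.0003 -0.0002] dp [0.3586 0.1179 0.0072]
```

View pics/rack4.png

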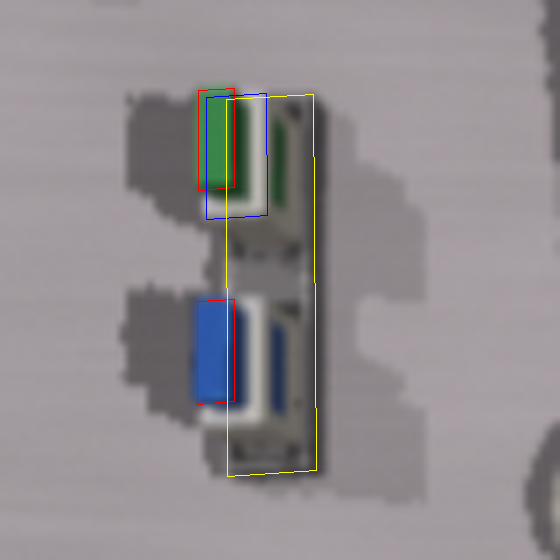

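The overlay matches the green and blue fins at about (216,140) and (215,350) in the crop. Moving over green and taking the side view before gripping.

```bash
python3 -m crank '[{"delta_rot":[0,0,0],"dp":[0.2,0.02,0.004],"jaw":0.2},{"delta_rot":[-0.001,0,0],"dp":[0.34,0.1,0.007],"jaw":0.2},{"delta_rot":[-0.001,0,0],"dp":[0.358,0.118,0.007],"jaw":0.2},{"delta_rot":[-0.001,0,0],"dp":[0.358,0.118,0.007],"jaw":0.2},{"delta_rot":[-0.001,0,0],"dp":[0.358,0.118,0.007],"jaw":0.2}]'
python3 - <<'E'
from h import *
plan([.5355,.358,.08],.10)
im=cams.get_image('side')[:,:,::-1]; cv2.imwrite('pics/side5.png',im)
x0,y0=130,90
a=cv2.resize(im[y0:y0+110,x0:x0+110],None,fx=5,fy=5,interpolation=cv2.INTER_CUBIC)
def box(c,yaw,hx,hy,z,col):
    R=np.array([[np.cos(yaw),-np.sin(yaw)],[np.sin(yaw),np.cos(yaw)]])
    L=np.array([(hx,hy),(hx,-hy),(-hx,-hy),(-hx,hy)])@R.T+c
    uv=proj('side',np.c_[L,np.full(4,z)]); q=((uv-[x0,y0]+.5)*5-.5).round().astype(int)
    cv2.polylines(a,[q.reshape(-1,1,2)],True,col,1)
box([.5355,.358],.1,.02,.007,.102,(0,0,255))
box([.452,.350],.1,.02,.007,.102,(0,0,255))
box([.5355,.358],.1,.025,.012,.074,(255,0,0))
cv2.imwrite('pics/rack5.png',a)
E
```

```text
time: 16.12
position: [0.537, 0.3541, 0.1855]
ee_rot: [[-0.096, 0.007, -0.995], [0.995, 0.001, -0.096], [-0.0, -1.0, -0.007]]
ft_force: [-0.6, 0.9, -0.3]
grip_width: 0.602
t 16.12 pos [0.537  0.3541 0.1855] f [-0.61  0.86 -0.26] gw 0.602
 rot [ 0.0012 -0.0005 -0.    ] dp [0.0134 0.3516 0.0063]
```

View pics/rack5.png

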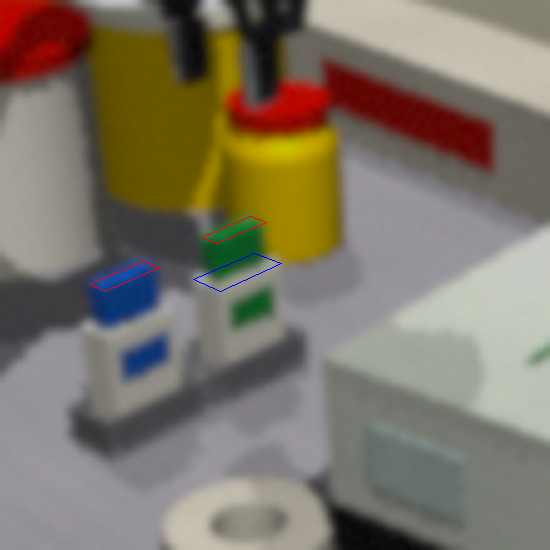

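```bash
python3 -m crank '[{"delta_rot":[0.0,0,0],"dp":[0.016,0.08,0.007],"jaw":0.2},{"delta_rot":[0.0,0,0],"dp":[0.016,0.2,0.007],"jaw":0.2},{"delta_rot":[0,0,0],"dp":[0.016,0.3,0.007],"jaw":0.2},{"delta_rot":[0,0,0],"dp":[0.016,0.345,0.007],"jaw":0.2},{"delta_rot":[0,0,0],"dp":[0.016,0.345,0.007],"jaw":0.2}]'; python3 -c "
from h import *
plan([.535,.359,.08],.10)"
```

```text
time: 16.8
position: [0.5342, 0.3598, 0.0809]
ee_rot: [[-0.098, 0.006, -0.995], [0.995, 0.0, -0.098], [-0.0, -1.0, -0.006]]
ft_force: [0.0, 0.5, -0.5]
grip_width: 0.603
t 16.80 pos [0.5342 0.3598 0.0809] f [ 0.02  0.5  -0.47] gw 0.603
 rot [ 0.0009 -0.0003 -0.0001] dp [-0.0029  0.0029 -0.0024]
```

```bash
python3 -m crank '[{"delta_rot":[0.001,0,0],"dp":[-0.003,0.003,-0.002],"jaw":0.2},{"delta_rot":[0.001,0,0],"dp":[-0.003,0.003,-0.002],"jaw":-0.3},{"delta_rot":[0.001,0,0],"dp":[-0.003,0.003,-0.002],"jaw":-1},{"delta_rot":[0.001,0,0],"dp":[-0.003,0.003,-0.002],"jaw":-1},{"delta_rot":[0.001,0,0],"dp":[-0.003,0.003,-0.002],"jaw":-1},{"delta_rot":[0.001,0,0],"dp":[-0.003,0.003,-0.002],"jaw":-1}]' 50; python3 -c "
from h import *
plan([.535,.359,.24],.10)"
```

```text
time: 17.55
position: [0.5353, 0.3599, 0.0812]
ee_rot: [[-0.099, 0.002, -0.995], [0.995, 0.001, -0.099], [0.001, -1.0, -0.002]]
ft_force: [0.2, 0.6, 5.6]
grip_width: 0.151
t 17.55 pos [0.5353 0.3599 0.0812] f [0.23 0.63 5.62] gw 0.151
 rot [ 0.0003 -0.0002  0.0001] dp [-2.600e-03 -5.293e-01  3.000e-04]
```

```bash
python3 -m crank '[{"delta_rot":[0,0,0],"dp":[0,-0.04,0],"jaw":-1},{"delta_rot":[0,0,0],"dp":[0,-0.12,0],"jaw":-1},{"delta_rot":[0,0,0],"dp":[0,-0.25,0],"jaw":-1},{"delta_rot":[0,0,0],"dp":[0,-0.4,0],"jaw":-1},{"delta_rot":[0,0,0],"dp":[0,-0.53,0],"jaw":-1},{"delta_rot":[0,0,0],"dp":[0,-0.53,0],"jaw":-1}]'
python3 - <<'E'
from h import *
plan([.5455,.058,.24],.157)
for n in('side','top'):
  cv2.imwrite(f'pics/{n}6.png',cams.get_image(n)[:,:,::-1])
a=cv2.imread('pics/side6.png')[40:190,110:260]; cv2.imwrite('pics/s6.png',cv2.resize(a,None,fx=4,fy=4,interpolation=cv2.INTER_CUBIC))
E
```

```text
time: 18.3
position: [0.5356, 0.3603, 0.2438]
ee_rot: [[-0.099, 0.006, -0.995], [0.995, 0.004, -0.099], [0.003, -1.0, -0.006]]
ft_force: [-0.3, -0.1, -0.8]
grip_width: 0.152
t 18.30 pos [0.5356 0.3603 0.2438] f [-0.29 -0.08 -0.8 ] gw 0.152
 rot [ 0.001  -0.0093  0.0004] dp [-1.0059  0.0092  0.0668]
```

View pics/s6.png

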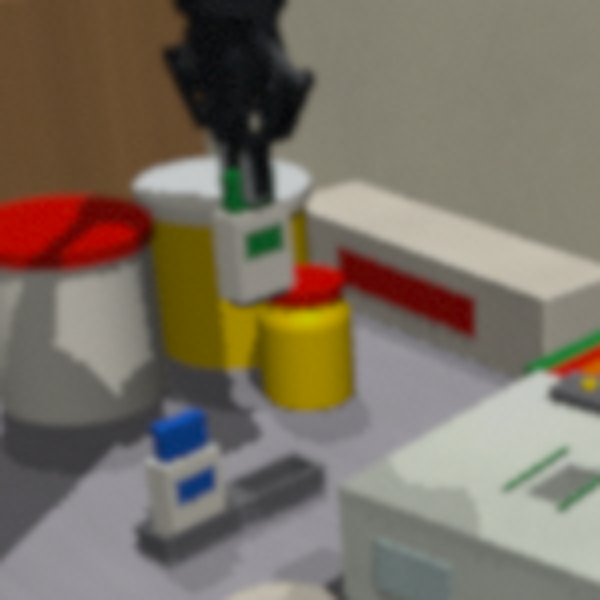

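The green cartridge is held and hangs upright, and blue is still in its well. Moving over the slot.

```bash
python3 -m crank '[{"delta_rot":[0,0,0],"dp":[-0.1,0,0.006],"jaw":-1},{"delta_rot":[0,-0.004,0],"dp":[-0.28,0,0.02],"jaw":-1},{"delta_rot":[0,-0.009,0],"dp":[-0.48,0,0.03],"jaw":-1},{"delta_rot":[0,-0.009,0],"dp":[-0.68,0,0.045],"jaw":-1},{"delta_rot":[0,-0.009,0],"dp":[-0.86,0,0.06],"jaw":-1},{"delta_rot":[0,-0.009,0],"dp":[-0.97,0,0.067],"jaw":-1},{"delta_rot":[0,-0.009,0],"dp":[-1,0,0.067],"jaw":-1},{"delta_rot":[0,-0.009,0],"dp":[-1,0,0.067],"jaw":-1},{"delta_rot":[0,-0.009,0],"dp":[-1,0,0.067],"jaw":-1}]'
python3 - <<'E'
from h import *
plan([.5455,.058,.212],.157)
for n in('side','top'):
  cv2.imwrite(f'pics/{n}7.png',cams.get_image(n)[:,:,::-1])
a=cv2.imread('pics/side7.png')[60:210,180:330]; cv2.imwrite('pics/s7.png',cv2.resize(a,None,fx=4,fy=4,interpolation=cv2.INTER_CUBIC))
print(proj('side',[.5455,.058,.17]))
E
```

```text
time: 19.52
position: [0.5442, 0.0603, 0.2383]
ee_rot: [[-0.156, -0.001, -0.988], [0.988, 0.0, -0.156], [0.001, -1.0, 0.001]]
ft_force: [0.3, -0.2, -1.8]
grip_width: 0.15
t 19.52 pos [0.5442 0.0603 0.2383] f [ 0.35 -0.23 -1.83] gw 0.15
 rot [-0.0002 -0.0001  0.0001] dp [-0.0084  0.0877 -0.0033]
[[251.13000387 145.24940871]]
```

View pics/s7.png

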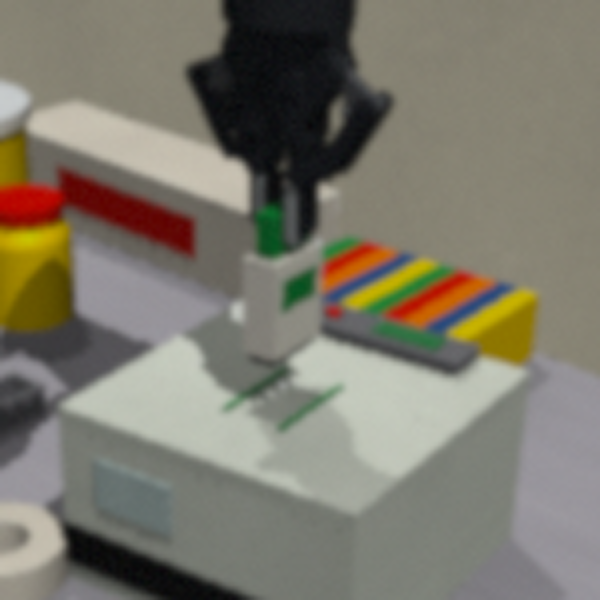

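Side view: green hangs over the slot, gripped on the fin in the same way as red was. I'll centre it to the recorded red grip pose and lower it slowly.

```bash
python3 -m crank '[{"delta_rot":[0,0,0],"dp":[-0.007,0.03,-0.003],"jaw":-1},{"delta_rot":[0,0,0],"dp":[-0.007,0.07,-0.003],"jaw":-1},{"delta_rot":[0,0,0],"dp":[-0.007,0.085,-0.003],"jaw":-1},{"delta_rot":[0,0,0],"dp":[-0.007,0.085,-0.003],"jaw":-1}]'; python3 -c "
from h import *
plan([.5456,.058,.205],.157)"
```

```text
time: 20.12
position: [0.5453, 0.0573, 0.2128]
ee_rot: [[-0.155, -0.001, -0.988], [0.988, -0.0, -0.155], [0.0, -1.0, 0.001]]
ft_force: [0.2, 0.7, -2.0]
grip_width: 0.148
t 20.12 pos [0.5453 0.0573 0.2128] f [ 0.18  0.66 -2.03] gw 0.148
 rot [-0.0002 -0.0003  0.    ] dp [ 0.0023  0.0259 -0.0015]
```

```bash
python3 -m crank '[{"delta_rot":[0,0,0],"dp":[0.001,0.01,-0.001],"jaw":-1},{"delta_rot":[0,0,0],"dp":[0.001,0.02,-0.001],"jaw":-1},{"delta_rot":[0,0,0],"dp":[0.001,0.028,-0.001],"jaw":-1}]' | egrep 'pos|force'; for i in 1 2 3; do python3 -m crank '[{"delta_rot":[0,0,0],"dp":[0,0.007,0],"jaw":-1},{"delta_rot":[0,0,0],"dp":[0,0.014,0],"jaw":-1}]' | egrep 'pos|force'; done
```

```text
position: [0.5459, 0.0576, 0.2052]
ft_force: [-0.6, -0.6, -1.6]
position: [0.5459, 0.0576, 0.2009]
ft_force: [0.4, 0.6, -1.7]
position: [0.5457, 0.0576, 0.1972]
ft_force: [-0.3, -1.0, -1.1]
position: [0.5457, 0.0576, 0.1923]
ft_force: [-1.4, 0.1, -0.7]
```

```bash
for i in 1 2 3; do python3 -m crank '[{"delta_rot":[0,0,0],"dp":[0,0.008,0],"jaw":-1},{"delta_rot":[0,0,0],"dp":[0,0.016,0],"jaw":-1}]' | egrep 'pos|force'; done
```

```text
position: [0.5457, 0.0576, 0.1876]
ft_force: [-1.7, 1.3, -0.6]
position: [0.5457, 0.0576, 0.1829]
ft_force: [-2.6, -0.8, 0.9]
position: [0.5457, 0.0576, 0.1781]
ft_force: [-1.8, 0.2, 1.6]
```

```bash
python3 -m crank '[{"delta_rot":[0,0,0],"dp":[0,0.007,0],"jaw":-1},{"delta_rot":[0,0,0],"dp":[0,0.014,0],"jaw":-1}]' | egrep 'pos|force'; python3 -m crank '[{"delta_rot":[0,0,0],"dp":[0,0,0],"jaw":-0.5},{"delta_rot":[0,0,0],"dp":[0,0,0],"jaw":0},{"delta_rot":[0,0,0],"dp":[0,0,0],"jaw":0.2},{"delta_rot":[0,0,0],"dp":[0,-0.05,0],"jaw":0.2},{"delta_rot":[0,0,0],"dp":[0,-0.12,0],"jaw":0.2},{"delta_rot":[0,0,0],"dp":[0,-0.18,0],"jaw":0.2},{"delta_rot":[0,0,0],"dp":[0,-0.18,0],"jaw":-0.5},{"delta_rot":[0,0,0],"dp":[0,-0.18,0],"jaw":-1},{"delta_rot":[0,0,0],"dp":[0,-0.18,0],"jaw":-1},{"delta_rot":[0,0,0],"dp":[0,-0.18,0],"jaw":-1}]'
python3 - <<'E'
from h import *
plan([.5456,.058,.20],.157)
for n in('side','top'):
  cv2.imwrite(f'pics/{n}8.png',cams.get_image(n)[:,:,::-1])
a=cv2.imread('pics/side8.png')[80:230,180:330]; cv2.imwrite('pics/s8.png',cv2.resize(a,None,fx=4,fy=4,interpolation=cv2.INTER_CUBIC))
for z in (.188,.192,.196,.2): print(proj('side',[.545,.058,z]))
E
```

```text
position: [0.5457, 0.0575, 0.174]
ft_force: [-4.2, -0.9, 3.8]
time: 23.5
position: [0.5456, 0.0575, 0.2271]
ee_rot: [[-0.155, -0.001, -0.988], [0.988, -0.0, -0.155], [0.0, -1.0, 0.001]]
ft_force: [0.1, 0.4, -1.0]
grip_width: -0.001
t 23.50 pos [0.5456 0.0575 0.2271] f [ 0.08  0.41 -0.98] gw -0.001
 rot [-0.0002 -0.0003  0.    ] dp [ 0.0016  0.0905 -0.0004]
[[251.14206736 138.6743689 ]]
[[251.17597911 137.18122191]]
[[251.21004497 135.68129891]]
[[251.24426595 134.17455608]]
```

View pics/s8.png

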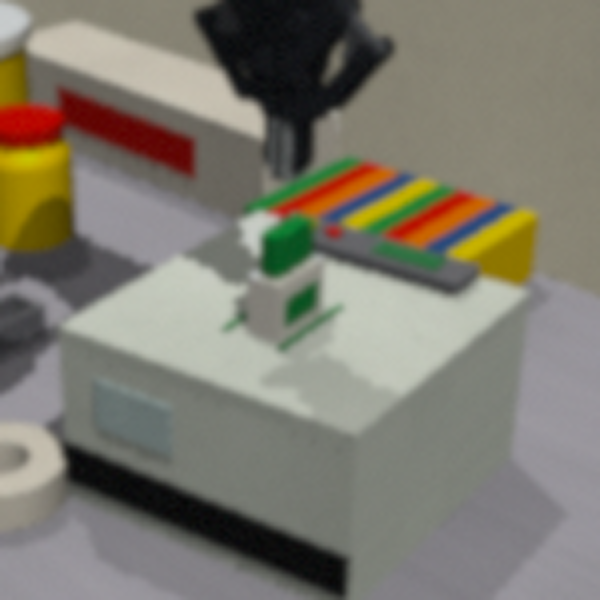

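Green stands upright in the slot, with the fin top at about (251,136), so z ≈ 0.195. That is about 8 mm taller than red, so I expect the stop at TCP z ≈ 0.165. Pressing with shut fingers.

```bash
python3 -m crank '[{"delta_rot":[0,0,0],"dp":[0.001,0.05,0],"jaw":-1},{"delta_rot":[0,0,0],"dp":[0.001,0.08,0],"jaw":-1},{"delta_rot":[0,0,0],"dp":[0.001,0.09,0],"jaw":-1},{"delta_rot":[0,0,0],"dp":[0.001,0.097,0],"jaw":-1}]' | egrep 'pos|force';for i in 1 2 3; do python3 -m crank '[{"delta_rot":[0,0,0],"dp":[0,0.005,0],"jaw":-1},{"delta_rot":[0,0,0],"dp":[0,0.010,0],"jaw":-1}]' | egrep 'pos|force'; done
```

```text
position: [0.5457, 0.0579, 0.1986]
ft_force: [-0.1, 0.3, 0.2]
position: [0.5459, 0.0579, 0.1962]
ft_force: [0.3, 0.1, 0.1]
position: [0.546, 0.0579, 0.1934]
ft_force: [-0.4, -0.1, 1.1]
position: [0.5459, 0.0579, 0.1902]
ft_force: [-0.3, -0.8, 1.6]
```

```bash
for i in 1 2 3 4; do python3 -m crank '[{"delta_rot":[0,0,0],"dp":[0,0.006,0],"jaw":-1},{"delta_rot":[0,0,0],"dp":[0,0.012,0],"jaw":-1}]' | egrep 'pos|force'; done
```

```text
position: [0.5459, 0.0579, 0.1864]
ft_force: [-0.2, 0.6, 3.3]
position: [0.5459, 0.0579, 0.1828]
ft_force: [0.1, 0.3, 3.6]
position: [0.5459, 0.0579, 0.1792]
ft_force: [0.5, -0.3, 3.7]
position: [0.5459, 0.0579, 0.1756]
ft_force: [-0.6, -0.2, 4.8]
```

```bash
for i in 1 2 3; do python3 -m crank '[{"delta_rot":[0,0,0],"dp":[0,0.0035,0],"jaw":-1},{"delta_rot":[0,0,0],"dp":[0,0.007,0],"jaw":-1}]' | egrep 'pos|force'; done
```

```text
position: [0.5459, 0.0579, 0.1735]
ft_force: [0.4, -0.0, 4.4]
position: [0.5458, 0.0578, 0.1714]
ft_force: [0.0, -0.6, 5.7]
position: [0.5459, 0.0579, 0.1694]
ft_force: [0.3, 0.2, 5.3]
```

```bash
for i in 1 2; do python3 -m crank '[{"delta_rot":[0,0,0],"dp":[0,0.002,0],"jaw":-1},{"delta_rot":[0,0,0],"dp":[0,0.0035,0],"jaw":-1}]' | egrep 'pos|force'; done
```

```text
position: [0.5459, 0.0579, 0.1683]
ft_force: [0.4, -0.7, 5.0]
position: [0.5459, 0.0579, 0.1673]
ft_force: [0.3, -0.2, 5.6]
```

```bash
for i in 1 2; do python3 -m crank '[{"delta_rot":[0,0,0],"dp":[0,0.0018,0],"jaw":-1}]' | egrep 'pos|force'; done
```

```text
position: [0.5459, 0.0579, 0.1668]
ft_force: [0.3, -0.6, 4.6]
position: [0.5459, 0.0579, 0.1663]
ft_force: [0.2, -0.8, 5.4]
```

```bash
for i in 1 2; do python3 -m crank '[{"delta_rot":[0,0,0],"dp":[0,0.0018,0],"jaw":-1}]' | egrep 'pos|force'; done
```

```text
position: [0.5459, 0.0579, 0.1658]
ft_force: [0.4, 0.0, 5.5]
position: [0.5459, 0.0579, 0.1653]
ft_force: [0.2, -0.5, 5.7]
```

```bash
for i in 1 2; do python3 -m crank '[{"delta_rot":[0,0,0],"dp":[0,0.0015,0],"jaw":-1}]' | egrep 'pos|force'; done
```

```text
position: [0.5459, 0.0579, 0.1648]
ft_force: [0.3, -0.9, 6.3]
position: [0.5459, 0.0579, 0.1644]
ft_force: [-0.2, 0.6, 6.2]
```

```bash
for i in 1 2; do python3 -m crank '[{"delta_rot":[0,0,0],"dp":[0,0.0015,0],"jaw":-1}]' | egrep 'pos|force'; done
```

```text
position: [0.5459, 0.0579, 0.1642]
ft_force: [-0.5, -0.5, 6.8]
position: [0.5459, 0.0578, 0.164]
ft_force: [-0.8, -0.4, 8.9]
```

```bash
for i in 1 2; do python3 -m crank '[{"delta_rot":[0,0,0],"dp":[0,0.0013,0],"jaw":-1}]' | egrep 'pos|force'; done
```

```text
position: [0.5459, 0.0579, 0.1639]
ft_force: [-0.7, -0.1, 9.1]
position: [0.5459, 0.0578, 0.1637]
ft_force: [-2.1, -1.2, 9.8]
```

```bash
for i in 1 2; do python3 -m crank '[{"delta_rot":[0,0,0],"dp":[0,0.0012,0],"jaw":-1}]' | egrep 'pos|force'; done
```

```text
position: [0.546, 0.0578, 0.1636]
ft_force: [-2.2, -0.7, 12.0]
position: [0.546, 0.0578, 0.1635]
ft_force: [-2.2, -1.0, 11.6]
```

```bash
python3 -m crank '[{"delta_rot":[0,0,0],"dp":[0,0.0012,0],"jaw":-1}]' | egrep 'pos|force'; python3 -m crank '[{"delta_rot":[0,0,0],"dp":[0,-0.015,0],"jaw":-1},{"delta_rot":[0,0,0],"dp":[0,-0.03,0],"jaw":-1},{"delta_rot":[0,0,0],"dp":[0,-0.045,0],"jaw":-1},{"delta_rot":[0,0,0],"dp":[0,-0.07,0],"jaw":-1},{"delta_rot":[0,0,0],"dp":[0,-0.1,0],"jaw":-1},{"delta_rot":[0,0,0],"dp":[0,-0.22,0],"jaw":-1},{"delta_rot":[0,0,0],"dp":[0,-0.30,0],"jaw":-1},{"delta_rot":[0,0,0],"dp":[0,-0.30,0],"jaw":-1}]'
python3 - <<'E'
from h import *
for n in('side','top'):
  cv2.imwrite(f'pics/{n}9.png',cams.get_image(n)[:,:,::-1])
a=cv2.imread('pics/side9.png')[80:230,180:330]; cv2.imwrite('pics/s9.png',cv2.resize(a,None,fx=4,fy=4,interpolation=cv2.INTER_CUBIC))
for z in (.168,.171,.174,.177): print(z,proj('side',[.545,.058,z]))
E
```

```text
position: [0.5461, 0.0578, 0.1634]
ft_force: [-2.4, 0.1, 13.4]
time: 29.72
position: [0.5466, 0.0579, 0.2541]
ee_rot: [[-0.155, 0.005, -0.988], [0.988, 0.0, -0.155], [-0.001, -1.0, -0.005]]
ft_force: [0.2, 0.2, -0.2]
grip_width: 0.005
0.168 [[250.97478595 146.03997276]]
0.171 [[250.9996389  144.94565235]]
0.174 [[251.02457566 143.84764662]]
0.177 [[251.04959665 142.74593789]]
```

View pics/s9.png

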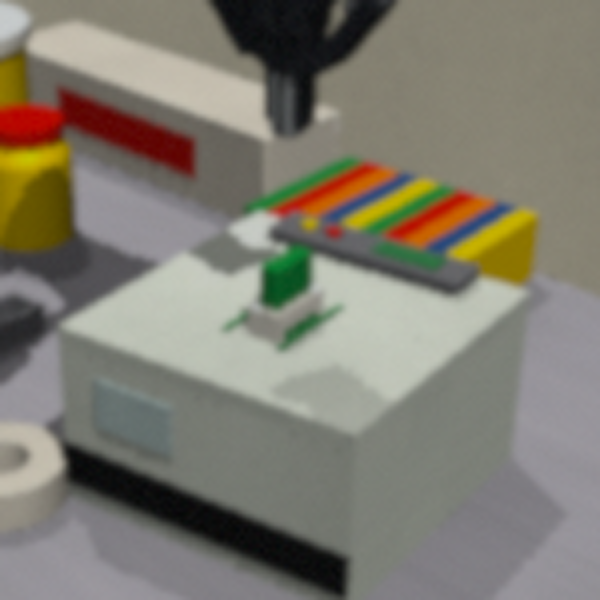

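View pics/side9.png

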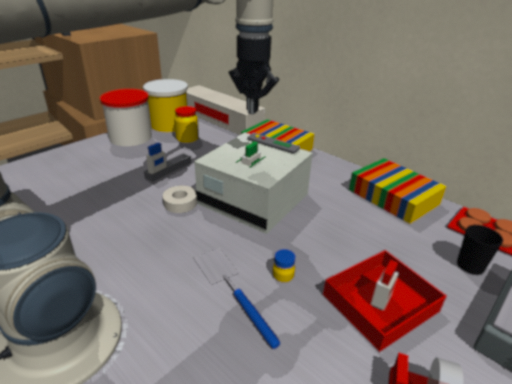

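Side view: green is held down, with the fin top at about (251,144). That puts z ≈ 0.173 and the centre about 5 mm below the mouth. Blue (155,157), the roll (180,200) and the jar (285,265) have not moved, and red stands in the tub at (385,287). Handing in.

```bash
python3 -c "
from h import *
print(cams.place_of('side','fresh_center')[:1],proj('side',[.5455,.058,.125]))
print(cams.place_of('side','blue_center')[:1])
print(arm.hand_in())"
```

```text
[{'point': [252.4, 162.1], 'score': 0.74}] [[250.76288986 161.26547322]]
[{'point': [160.3, 157.6], 'score': 0.87}]
the job is handed in; nothing more can be done
None
```

The cartridge swap is done and handed in at about 30 s of the 72 s allowed; the hand-in gave no verdict.

- **Spent red cartridge:** I pressed it slowly to the stop, peaking at about 12.6 N on the wrist sensor, and it popped up and stood free. I then gripped it by the fin and stood it near the centre of the red tub, with its centre about 44 mm above the table.
- **Fresh green cartridge:** I took it from the rack and lowered it into the slot. I then let go and pressed it down with shut fingers to about 13.4 N, and the catch held it.

**Last checks:**
- The side picture shows green held upright with its centre about 5 mm below the slot mouth. The network's point for it was within 2 pixels of my prediction.
- Red stands in the tub, the arm is clear, and the jar and roll look unmoved.
- Blue looks unmoved in its well. The network's final point for it was about 3 pixels (roughly 6 mm) from its first reading, which I put down to network noise because the arm never touched it.

**Not resolved:** the network reported the coder as the tub in one top picture. I placed the tub from its outline and the other camera instead, and the final picture agrees with that.

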